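# Make up two sampling kits

## Robot

A 6-joint arm with a two-finger parallel gripper is mounted at the origin on a cart in front of the work surface, level with it; the furniture and walls round the work are solid. World frame = base frame: x ahead of the robot, y to its left, z up, the work surface at z = 0. Lengths are in m, angles in rad, forces in N, time in s.
With the tool pointing down it reaches from about 0.325 to 0.9 m from the base axis. Payload 6.1 kg.
Tool frame: the origin (TCP) lies at the very end of the fingers, on their centre line; the grasp point (between the pads) lies 19 mm behind it (manip.grip_point_offset is the distance from the TCP to the grasp point, in m); z points along the fingers, y is the line along which they close (so a half turn about z gives the same grasp; the last joint's range is limited). The gripper opens to 85 mm and grips with 20 to 120 N. Pads are 22 mm wide; open, the fingers measure 114 mm over their backs; the gripper's body (76 mm by 85 mm) begins 54 mm behind the grasp point. The pads swing forward as they close: fully open they stand 13 mm farther back than shut.
Start: joints at [-1.272, 0.22, 1.526, -0, 1.395, -0.126], TCP at [0.258, -0.569, 0.231] pointing down, gripper open.
Joint ranges: [-2.98, 2.98], [-0.91, 2.08], [0.09, 2.57], [-1.24, 4.39], [0.2, 2.65], [-2.68, 2.68]. Speed limits (rad/s): [2.57, 2.57, 3.01, 3.14, 3.14, 3.14].

## Interface

Orientations are given as a 3x3 rotation matrix whose columns are the frame's x, y, z axes.
In Python, from plant import manip gives the robot as it stands. The module is installed in compiled form; this text tells all that it offers.
- The arm moves only by the tool apply_moves, never from a script. Its argument "commands" is a list of rows, each an object with "translation": the shift along the tool's x, y, z in m, a list of three; "spin": the turn about the tool's z in degrees; "claw": the closure in counts, from 0 (fully open) to 255 (shut). A call has 1 to 8 rows; each row shifts and turns the commanded pose from where the row before left it, along the tool's axes as they then stand; what a row does not reach is not made up. A row lasts 1/10 s, in which the tool goes at most 50 mm and 8.59 degrees, less where a joint would pass 70% of its speed; a pose out of reach is approached as far as the arm can. A call is refused whole if a number of a shift passes 0.05 or a number of a turn 8.59, either way. A call with a gripper value outside its range is refused whole. The fingers move at their own pace and stop on an object; "grip_force" is the grip in N (left out, the last holds). Time passes only in rows, so rows that do not move let the fingers close. It gives the time, the measured TCP pose, the force, the opening and the grip force at its end, in the units of the state.
- manip.get_obs(): the state, without advancing time (a new reading comes with each control period).
- manip.grab_frame(name): name is "side" or "top" or "wrist"; returns the picture (400x640x3 uint8, red, green, blue); there is no depth.
- manip.camera_params(name): a dict with "fovy" (degrees; the focal length in pixels is half the picture's height over the tangent of half this angle, whatever the lens; pixels are square), "cx", "cy" (the principal point, pixels), "k1" (the pictures are not rectified: a ray, as slopes to the right and down, at radius r is drawn at 1 + k1 r^2 times it, then the intrinsics apply), "R" (3x3) and "t" (3): a world point X has camera coordinates R X + t. Camera axes: x right, y down, z forward; pixel columns grow to the right and rows downward; lengths in m; the calibration is good to about 2 mm. A picture is of the moment at which its call begins: read the wrist's pose just before it. camera_params takes no time and is no camera call; for the wrist camera it gives the pose at the moment of the call.
- manip.hand_in(): hands the job in; it is judged then, once.
Trained networks look in the newest picture that a camera, given by its name, has taken for a name from the list of things; names that differ only in an ending like _2 or _b are one class to them, and where a whole thing is asked for, a point or a joint stands for the part that bears it (a point fixed in the world has none). Each returns a list of dicts, best first, with "conf" (0 to 1); they miss things now and then, are a little off and sometimes report something else, mostly with a low value. They report only what shows in the picture. A call takes as long as a camera call. They do not tell look-alikes from the thing itself.
- manip.find_in(target, camera): "pixel" ([row, column] in pixels, amid what is visible of it).
- manip.outline_of(target, camera): "region" (400x640 bool, what is visible of it) and "pixel" ([row, column] in pixels, amid what is visible of it).
The state is a dict: "t": time; "joints": joint angles; "qvel": joint speeds; "effort": joint torques, N m; "tcp_pos": TCP position; "tcp_rot": TCP orientation; "force": force on the tool from outside, world axes, zero at the start; "moment": the same for the moment, N m; "finger_gap": finger opening in m; "gripper_force": force on a finger pad.
Only numpy, scipy, OpenCV 4.12 (cv2) and the standard library are available. Lean on these libraries where they do the work, as an engineer would, in place of code of your own. Each camera call takes 0.05 s, during which the arm holds its last target. There are 200 camera calls.

## Task

Make up the two sampling kits from the stock lying between the trays. The green tray gets the blue-capped marker in its long compartment, and the black-capped amber vial and the open orange cap in its two pockets, one in each; the yellow tray gets the black-capped marker in its long compartment and the timer, face up, in its large pocket. Everything must lie flat or stand upright, right way up, fully down on the tray floor within its compartment; leave the white-capped green vial standing where it is in the stock.

Things in the scene. Friction and masses are not known exactly. Their poses are not given: they have to be found in the camera images.
- green_tray: Green low kit tray, fixed to the bench, 148 mm in x, 158 mm in y; origin at the centre of its underside, z up. Floor 4 mm thick, outer walls 4 mm thick and 12 mm high over the bench, inner ribs 3 mm thick and 9 mm high over the bench. Long compartment (for a marker) on its -x side: x -70 to -14 mm, y -75 to +75 mm, centre at x = -42 mm. On its +x side two pockets, each x -11 to +70 mm: one y +2 to +75 mm (centre x 29.5, y 38), one y -75 to -2 mm (centre x 29.5, y -38).
- yellow_tray: Yellow low kit tray, fixed to the bench, 148 mm in x, 158 mm in y; origin at the centre of its underside, z up. Floor 4 mm thick, outer walls 4 mm thick and 12 mm high over the bench, inner ribs 3 mm thick and 9 mm high over the bench. Long compartment (for a marker) on its -x side: x -70 to -14 mm, y -75 to +75 mm, centre at x = -42 mm. On its +x side one large pocket: x -11 to +70 mm, y -75 to +75 mm (centre x 29.5, y 0).
- marker_blue: Lab marker with white barrel and dark blue cap, lying; 13 wide (x) x 135 long (y) x 14 high (z, barrel solid to 12). Origin under its middle, y along its length. 20 g.
- marker_black: Lab marker with white barrel and black cap, lying; 13 wide (x) x 135 long (y) x 14 high (z, barrel solid to 12). Origin under its middle, y along its length. 20 g.
- bench_timer: White countdown timer with a display and three coloured keys on top, lying face up; 66 x 66 x 19 high (the case's sides solid to 16). Origin at the centre of its underside, z up, sides along x and y. 60 g.
- orange_cap: Orange screw cap, lying with its open side up; diameter 24, height 14. Origin at the centre of its underside, z up. 12 g.
- amber_vial: Small amber (brown) glass vial with black screw cap, standing; diameter 28, height 58. Origin at the centre of its underside, z up its axis. 50 g.
- green_vial: Small green glass vial with white screw cap, standing; diameter 28, height 58. Origin at the centre of its underside, z up its axis. 50 g. A bystander: it stays where it stands.
Mind the look-alikes: they are no part of the job. Several things have the shape of the amber_vial; the one meant has the colours described above.

How it is judged:
By the outcome, as a careful person would: the job done as asked, in the order asked, and still so for the second after the job is handed in, with the robot touching nothing.
It also fails if it takes over 120 s, if anything falls off the work surface, if the arm or the gripper's body presses on something with over 40 N, if the wrist force passes 120 N, or if a joint passes its speed limit or range.

## Working session

There is one attempt and no reset: what is moved stays moved. The work goes in short steps, Python scripts to look and compute and a tool call to move; the robot and the scene stay as the last step left them, time stands still between calls to the robot, and variables do not carry over. Pictures are saved under pics/ and viewed, at most 14 in all, crops included, and the job is handed in when it is done.

Besides the shell and the picture viewer there is one more tool, called after ">>>" as name(argument=value, ...), one argument or row to a line, values as JSON. apply_moves: Moves the arm, as the interface text tells. Its arguments: {"type":"object","properties":{"commands":{"type":"array"},"grip_force":{"type":"number"}},"required":["commands"]}

```bash
mkdir -p pics
cat > h.py <<'E'
import numpy as np, cv2
from plant import manip
def ray(cam,px,P=None):
    p=P or manip.camera_params(cam); f=200/np.tan(np.radians(p['fovy'])/2)
    d=np.array([(px[1]-p['cx'])/f,(px[0]-p['cy'])/f]); u=d.copy()
    for _ in range(20): u=d/(1+p['k1']*(u@u))
    R=np.array(p['R']);t=np.array(p['t'])
    return -R.T@t, R.T@np.array([u[0],u[1],1])
def at(cam,px,z,P=None):
    o,d=ray(cam,px,P); return o+d*(z-o[2])/d[2]
def proj(cam,X,P=None):
    p=P or manip.camera_params(cam); f=200/np.tan(np.radians(p['fovy'])/2)
    c=np.array(p['R'])@np.array(X)+np.array(p['t']); u=c[:2]/c[2]; u=u*(1+p['k1']*(u@u))
    return np.array([u[1]*f+p['cy'],u[0]*f+p['cx']])
def save(im,n): cv2.imwrite('pics/'+n+'.png',cv2.cvtColor(im,cv2.COLOR_RGB2BGR))
E
python3 - <<'E'
from h import *
for c in('top','side'):
    im=manip.grab_frame(c); save(im,c+'0'); np.save(c+'0.npy',im)
    print(c,ray(c,[200,320])[0].round(3))
    for n,z in dict(green_tray=.0,yellow_tray=.0,marker_blue=.012,marker_black=.012,bench_timer=.019,orange_cap=.014,amber_vial=.05,green_vial=.05).items():
        for r in manip.outline_of(n,c)[:4]:
            m=r['region'].astype(np.uint8); pts=np.argwhere(m)
            (cc,s,a)=cv2.minAreaRect(pts[:,::-1].astype(np.float32))
            print(n,round(r['conf'],2),np.round(r['pixel']),at(c,r['pixel'],z).round(3),m.sum(),np.round(cc),np.round(s),round(a))
E
```

```text
top [0.409 0.081 1.127]
green_tray 0.64 [188. 424.] [ 0.535 -0.195  0.   ] 3222 [423. 189.] [60. 56.] 11
yellow_tray 0.86 [200. 216.] [0.507 0.37  0.   ] 3260 [220. 203.] [60. 57.] 6
marker_blue 0.78 [222. 300.] [0.444 0.14  0.012] 272 [300. 223.] [ 6. 50.] 90
marker_black 0.74 [190. 301.] [0.531 0.139 0.012] 168 [302. 188.] [ 4. 47.] 90
bench_timer 0.97 [144. 308.] [0.653 0.12  0.019] 597 [305. 145.] [25. 24.] 77
amber_vial 0.62 [220. 355.] [ 0.447 -0.001  0.05 ] 98 [354. 220.] [ 9. 11.] 90
amber_vial 0.51 [240. 337.] [0.396 0.046 0.05 ] 71 [337. 243.] [8. 8.] 45
green_vial 0.46 [151. 358.] [ 0.629 -0.013  0.05 ] 117 [358. 150.] [13. 10.] 90
side [ 0.388 -0.608  0.498]
green_tray 0.97 [326. 358.] [ 0.533 -0.198  0.   ] 7756 [361. 325.] [ 82. 103.] 89
yellow_tray 0.82 [168. 281.] [0.493 0.378 0.   ] 1694 [284. 170.] [31. 59.] 84
marker_blue 0.72 [214. 274.] [0.444 0.134 0.012] 162 [272. 214.] [30.  6.] 68
marker_black 0.63 [213. 317.] [0.537 0.117 0.012] 205 [316. 212.] [37.  6.] 65
bench_timer 0.73 [208. 317.] [0.538 0.123 0.019] 198 [317. 212.] [37.  6.] 65
bench_timer 0.65 [204. 366.] [0.649 0.115 0.019] 598 [367. 205.] [22. 34.] 72
orange_cap 0.67 [254. 331.] [ 0.531 -0.031  0.014] 133 [332. 252.] [11. 12.] 90
amber_vial 0.86 [242. 283.] [ 0.445 -0.02   0.05 ] 430 [284. 244.] [31. 15.] 86
amber_vial 0.72 [234. 249.] [0.386 0.02  0.05 ] 362 [250. 236.] [29. 13.] 86
green_vial 0.6 [235. 378.] [ 0.619 -0.042  0.05 ] 427 [382. 234.] [15. 31.] 5
```

View pics/top0.png

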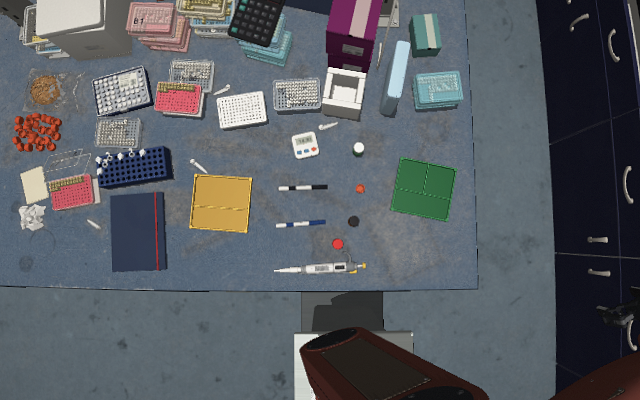

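View pics/side0.png

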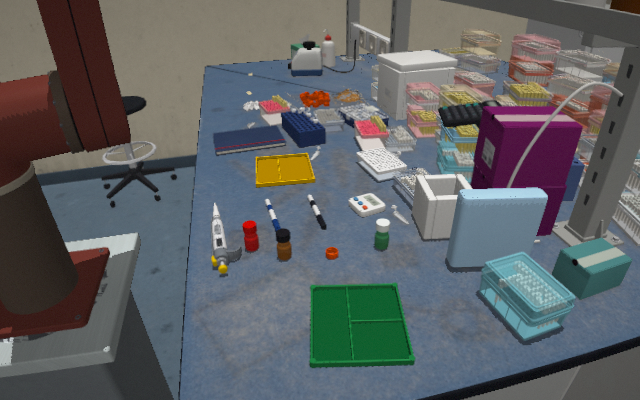

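The top view shows green tray at (188,424), yellow at (203,220), the two markers at (188,302) black and (223,300) blue, timer (145,305), cap (188,360), black-capped vial (220,354); red (243,337) and white (148,358) are look-alikes. Now a zoom and a more careful measurement.

Run:
```python
from h import *
im=np.load('top0.npy'); s=np.load('side0.npy')
save(np.vstack([cv2.resize(im[130:260,185:465],None,fx=2.8,fy=2.8,interpolation=cv2.INTER_CUBIC)[:, :784],cv2.resize(s[150:260,200:480],None,fx=2.0,fy=2.0,interpolation=cv2.INTER_CUBIC)[:, :560].repeat(1,0) if 0 else np.zeros((1,784,3),np.uint8)]),'z0')
hsv=cv2.cvtColor(im,cv2.COLOR_RGB2HSV)
P=manip.camera_params('top')
for n,lo,hi,box in (('green',(50,100,40),(75,255,255),(140,230,380,470)),('yellow',(15,110,90),(32,255,255),(160,245,180,262)),('orange',(3,150,120),(14,255,255),(175,200,345,375))):
    m=np.zeros(im.shape[:2],np.uint8); a,b,c,d=box
    m[a:b,c:d]=cv2.inRange(hsv,lo,hi)[a:b,c:d]
    pts=np.argwhere(m); z=.012
    w=np.array([at('top',p,z,P)[:2] for p in pts],np.float32)
    r=cv2.minAreaRect(w); print(n,len(pts),pts.mean(0),np.round(r[0],4),np.round(r[1],4),r[2])
for n in('bench_timer','marker_blue','marker_black'):
    pass
print(manip.get_obs()['t'],manip.get_obs()['tcp_pos'],manip.get_obs()['tcp_rot'].round(3) if hasattr(manip.get_obs()['tcp_rot'],'round') else manip.get_obs()['tcp_rot'])
W=manip.camera_params('wrist'); print(W); print(ray('wrist',[200,320])[0],manip.grip_point_offset)
```

```text
green 3129 [188.8625759  423.49472675] [ 0.5321 -0.1909] [0.1574 0.1478] 77.80626678466797
yellow 3171 [202.88710186 220.52002523] [0.4975 0.3566] [0.159 0.148] 85.48712158203125
orange 58 [188.20689655 359.79310345] [ 0.5339 -0.0184] [0.0212 0.0205] 70.82755279541016
0.9 [ 0.25759411 -0.56946239  0.23132617] [[ 0.911  0.412  0.   ]
 [ 0.412 -0.911 -0.   ]
 [-0.     0.    -1.   ]]
{'fovy': 63.28002072892265, 'cx': 319.8465115498927, 'cy': 200.76174586469108, 'k1': -0.013771294327385934, 'R': array([[ 0.41230013, -0.91104722, -0.00125421],
       [-0.86992539, -0.39409838,  0.29650681],
       [-0.27062599, -0.12115873, -0.95502992]]), 't': array([-0.62724739, -0.03886586,  0.38031757])}
[ 0.3277276  -0.54069017  0.37395194] 0.0187
```

View pics/z0.png

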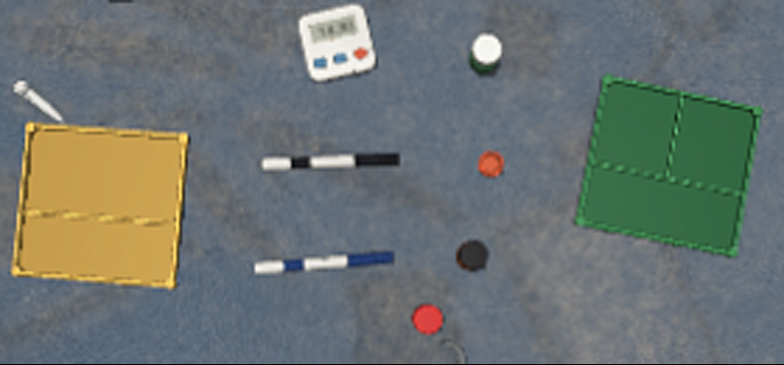

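Run:
```python
from h import *
q=lambda c,r:(r/2.8+130-.3,c/2.8+185-.3)
T=lambda c,r,z:at('top',q(c,r),z)[:2]
for n,a,b in(('blue',(255,268),(393,257)),('black',(262,163),(399,159))):
    A,B=T(*a,.008),T(*b,.008); d=A-B; print(n,(A+B)/2,np.linalg.norm(d),np.degrees(np.arctan2(d[1],d[0])))
c=np.array([T(*p,.016) for p in((300,17),(362,5),(376,68),(314,81))]); print('timer',c.mean(0),np.linalg.norm(c-np.roll(c,1,0),axis=1)); 
for i in range(4):
    d=c[i]-c[i-1];print(np.degrees(np.arctan2(d[1],d[0])),end=' ')
print('amber',T(472,255,.058),'side',at('side',(244,284),.029)[:2],at('side',(258,284),.0)[:2]);print('green',T(486,47,.058));print('cap',T(490,163,.012),at('side',(253,332),.008)[:2]); print('red',T(427,319,.058))
```

```text
blue [0.4408592  0.14084157] 0.13195025297294236 94.24784487355144
black [0.53811315 0.13444643] 0.13156665132024384 91.31538716856628
timer [0.65182142 0.12667935] [0.06425746 0.06097631 0.0633348  0.06077586]
12.20541001651848 -79.24315033018837 -167.96114582809707 101.62229460620765 amber [0.44546811 0.00339647] side [0.44798733 0.00197269] [ 0.44513086 -0.00377667]
green [ 0.63775384 -0.012076  ]
cap [ 0.53480576 -0.01825704] [ 0.53566706 -0.02100541]
red [0.38770984 0.04486675]
```

```bash
cat >> h.py <<'E'
import sys,json
def plan(*wps,step=.045):
    "wps: (x,y,z,theta_deg,claw[,step]); prints rows from the present pose"
    o=manip.get_obs(); p=np.array(o['tcp_pos']); R=np.array(o['tcp_rot']); th=np.degrees(np.arctan2(R[1,0],R[0,0]))
    print('t',round(o['t'],2),'p',p.round(4),'th',round(th,2),'gap',round(o['finger_gap'],4),'F',np.round(o['force'],1)); k=0; rows=[]
    for w in wps:
        s=w[5] if len(w)>5 else step; d=np.array(w[:3])-p; n=max(1,int(np.ceil(max(np.linalg.norm(d)/s,abs(w[3]-th)/8.5-1e-6)))); p0,t0=p,th
        for i in range(1,n+1):
            tp=p0+d*i/n if i else p; tt=t0+(w[3]-t0)*i/n
            c,sn=np.cos(np.radians(th)),np.sin(np.radians(th)); A=np.array([[c,sn,0],[sn,-c,0],[0,0,-1]])
            l=(A.T@(np.array(tp)-p)).round(3); sp=round(th-tt,1)
            p=p+A@l; th=th-sp; rows.append(json.dumps(dict(translation=[float(v)+0. for v in l],spin=sp,claw=w[4])))
    for i in range(0,len(rows),8): print('['+','.join(rows[i:i+8])+']')
E
python3 - <<'E'
from h import *
plan((.441,.141,.14,94.2,110))
E
```

```text
t 0.9 p [ 0.2576 -0.5695  0.2313] th 24.34 gap 0.0856 F [-0.6  0.2 -0.5]
[{"translation": [0.027, -0.034, 0.005], "spin": -4.1, "claw": 110},{"translation": [0.029, -0.031, 0.006], "spin": -4.1, "claw": 110},{"translation": [0.032, -0.03, 0.005], "spin": -4.1, "claw": 110},{"translation": [0.034, -0.027, 0.005], "spin": -4.1, "claw": 110},{"translation": [0.035, -0.024, 0.006], "spin": -4.1, "claw": 110},{"translation": [0.037, -0.022, 0.005], "spin": -4.2, "claw": 110},{"translation": [0.039, -0.02, 0.006], "spin": -4.1, "claw": 110},{"translation": [0.04, -0.016, 0.005], "spin": -4.1, "claw": 110}]
[{"translation": [0.041, -0.014, 0.005], "spin": -4.1, "claw": 110},{"translation": [0.042, -0.01, 0.006], "spin": -4.1, "claw": 110},{"translation": [0.042, -0.008, 0.005], "spin": -4.1, "claw": 110},{"translation": [0.043, -0.004, 0.005], "spin": -4.1, "claw": 110},{"translation": [0.043, -0.002, 0.006], "spin": -4.1, "claw": 110},{"translation": [0.043, 0.002, 0.005], "spin": -4.1, "claw": 110},{"translation": [0.043, 0.005, 0.006], "spin": -4.1, "claw": 110},{"translation": [0.043, 0.007, 0.005], "spin": -4.2, "claw": 110}]
[{"translation": [0.041, 0.011, 0.005], "spin": -4.1, "claw": 110}]
```

>>> apply_moves(
  commands=[
    {"translation": [0.027, -0.034, 0.005], "spin": -4.1, "claw": 110},
    {"translation": [0.029, -0.031, 0.006], "spin": -4.1, "claw": 110},
    {"translation": [0.032, -0.03, 0.005], "spin": -4.1, "claw": 110},
    {"translation": [0.034, -0.027, 0.005], "spin": -4.1, "claw": 110},
    {"translation": [0.035, -0.024, 0.006], "spin": -4.1, "claw": 110},
    {"translation": [0.037, -0.022, 0.005], "spin": -4.2, "claw": 110},
    {"translation": [0.039, -0.02, 0.006], "spin": -4.1, "claw": 110},
    {"translation": [0.04, -0.016, 0.005], "spin": -4.1, "claw": 110},
  ],
)

```text
t: 1.7
tcp_pos: [0.3442, -0.2333, 0.1882]
tcp_rot: [[0.539, 0.842, 0.001], [0.842, -0.539, -0.0], [0.0, 0.001, -1.0]]
force: [0.7, -0.6, -0.4]
finger_gap: 0.0485
gripper_force: 0.0
```

>>> apply_moves(
  commands=[
    {"translation": [0.041, -0.014, 0.005], "spin": -4.1, "claw": 110},
    {"translation": [0.042, -0.01, 0.006], "spin": -4.1, "claw": 110},
    {"translation": [0.042, -0.008, 0.005], "spin": -4.1, "claw": 110},
    {"translation": [0.043, -0.004, 0.005], "spin": -4.1, "claw": 110},
    {"translation": [0.043, -0.002, 0.006], "spin": -4.1, "claw": 110},
    {"translation": [0.043, 0.002, 0.005], "spin": -4.1, "claw": 110},
    {"translation": [0.043, 0.005, 0.006], "spin": -4.1, "claw": 110},
    {"translation": [0.041, 0.009, 0.003], "spin": -4.2, "claw": 110},
  ],
)

```text
t: 2.5
tcp_pos: [0.4316, 0.0995, 0.1472]
tcp_rot: [[-0.006, 1.0, 0.0], [1.0, 0.006, -0.0], [-0.0, 0.0, -1.0]]
force: [0.5, 0.7, 0.5]
finger_gap: 0.0482
gripper_force: 0.0
```

Run:
```python
from h import *
im=manip.grab_frame('wrist'); save(im,'w1')
for n,z in dict(marker_blue=.01,marker_black=.01).items():
    for r in manip.outline_of(n,'wrist')[:3]:
        pts=np.argwhere(r['region']); P=manip.camera_params('wrist')
        w=np.array([at('wrist',p,z,P)[:2] for p in pts[::3]],np.float32); b=cv2.minAreaRect(w)
        print(n,round(r['conf'],2),np.round(r['pixel']),np.round(b[0],4),np.round(b[1],4),b[2])
plan((.441,.141,.06,94.2,110),(.441,.141,.003,94.2,110,.03))
```

```text
marker_blue 0.58 [136. 331.] [0.4427 0.1418] [0.0127 0.1341] 4.907707214355469
marker_black 0.91 [146. 444.] [0.5377 0.133 ] [0.0143 0.1349] 2.9094772338867188
marker_black 0.49 [301. 332.] [ 0.45  -0.017] [0.0306 0.0674] 2.843963861465454
t 2.65 p [0.4316 0.0996 0.1472] th 90.41 gap 0.0486 F [ 0.4 -0.5 -0.7]
[{"translation": [0.014, 0.003, 0.029], "spin": -1.3, "claw": 110},{"translation": [0.013, 0.004, 0.029], "spin": -1.2, "claw": 110},{"translation": [0.014, 0.004, 0.029], "spin": -1.3, "claw": 110},{"translation": [0.0, 0.0, 0.029], "spin": 0.0, "claw": 110},{"translation": [0.0, 0.0, 0.028], "spin": 0.0, "claw": 110}]
```

View pics/w1.png

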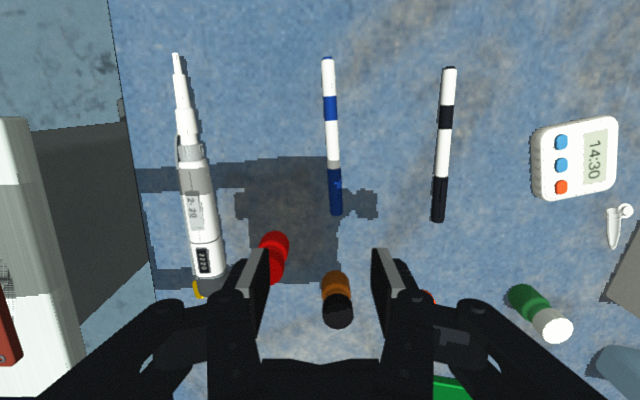

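Wrist view: blue marker at (136,331) under the gripper, black at (146,444), amber vial (300,337), timer (155,575); measured sizes match. Descend and grip.

>>> apply_moves(
  commands=[
    {"translation": [0.014, 0.004, 0.029], "spin": -1.5, "claw": 110},
    {"translation": [0.014, 0.004, 0.029], "spin": -1.5, "claw": 110},
    {"translation": [0.014, 0.004, 0.029], "spin": -1.5, "claw": 110},
    {"translation": [0.0, 0.0, 0.029], "spin": 0.0, "claw": 110},
    {"translation": [0.0, 0.0, 0.025], "spin": 0.0, "claw": 110},
    {"translation": [0.0, 0.0, 0.003], "spin": 0.0, "claw": 110},
  ],
  grip_force=35,
)

```text
t: 3.25
tcp_pos: [0.4395, 0.1383, 0.0005]
tcp_rot: [[-0.079, 0.997, -0.006], [0.997, 0.079, -0.001], [-0.001, -0.006, -1.0]]
force: [-0.3, -0.1, 0.1]
finger_gap: 0.0486
gripper_force: 0.0
```

>>> apply_moves(
  commands=[
    {"translation": [0, 0, 0], "spin": 0, "claw": 255},
    {"translation": [0, 0, 0], "spin": 0, "claw": 255},
    {"translation": [0, 0, 0], "spin": 0, "claw": 255},
    {"translation": [0, 0, 0], "spin": 0, "claw": 255},
    {"translation": [0, 0, 0], "spin": 0, "claw": 255},
  ],
)

```text
t: 3.75
tcp_pos: [0.4442, 0.1398, 0.0051]
tcp_rot: [[-0.081, 0.997, 0.003], [0.997, 0.081, -0.0], [-0.0, 0.003, -1.0]]
force: [-0.1, -1.8, 6.8]
finger_gap: 0.0104
gripper_force: 36.1
```

Run:
```python
from h import *
plan((.443,.142,.05,94.9,255),(.491,-.182,.1,77.8,255),(.491,-.182,.05,77.8,255),(.491,-.182,.008,77.8,255,.03))
```

```text
t 3.75 p [0.4442 0.1398 0.0051] th 94.64 gap 0.0104 F [-0.1 -1.8  6.8]
[{"translation": [0.002, -0.001, -0.045], "spin": -0.3, "claw": 255},{"translation": [-0.041, 0.002, -0.006], "spin": 2.1, "claw": 255},{"translation": [-0.041, 0.004, -0.006], "spin": 2.2, "claw": 255},{"translation": [-0.04, 0.006, -0.007], "spin": 2.1, "claw": 255},{"translation": [-0.04, 0.007, -0.006], "spin": 2.2, "claw": 255},{"translation": [-0.04, 0.009, -0.006], "spin": 2.1, "claw": 255},{"translation": [-0.04, 0.01, -0.006], "spin": 2.2, "claw": 255},{"translation": [-0.039, 0.011, -0.007], "spin": 2.1, "claw": 255}]
[{"translation": [-0.039, 0.013, -0.006], "spin": 2.1, "claw": 255},{"translation": [0.0, 0.0, 0.025], "spin": 0.0, "claw": 255},{"translation": [0.0, 0.0, 0.025], "spin": 0.0, "claw": 255},{"translation": [0.0, 0.0, 0.021], "spin": 0.0, "claw": 255},{"translation": [0.0, 0.0, 0.021], "spin": 0.0, "claw": 255}]
```

>>> apply_moves(
  commands=[
    {"translation": [0, 0, -0.03], "spin": 0, "claw": 255},
    {"translation": [0, 0, -0.04], "spin": 0, "claw": 255},
    {"translation": [0, 0, -0.04], "spin": 0, "claw": 255},
    {"translation": [0, 0, 0], "spin": 0, "claw": 255},
  ],
)

```text
t: 4.15
tcp_pos: [0.4471, 0.1406, 0.12]
tcp_rot: [[-0.081, 0.997, 0.012], [0.997, 0.081, 0.002], [0.001, 0.012, -1.0]]
force: [-0.2, 0.3, -0.4]
finger_gap: 0.0104
gripper_force: 35.2
```

Run:
```python
from h import *
im=manip.grab_frame('wrist'); save(im,'w2')
plan((.491,-.182,.11,77.8,255),(.491,-.182,.04,77.8,255))
```

```text
t 4.2 p [0.4453 0.1403 0.1172] th 94.65 gap 0.0106 F [ 0.6  0.7 -0.2]
[{"translation": [-0.041, 0.002, 0.001], "spin": 2.1, "claw": 255},{"translation": [-0.04, 0.004, 0.001], "spin": 2.1, "claw": 255},{"translation": [-0.04, 0.006, 0.001], "spin": 2.1, "claw": 255},{"translation": [-0.041, 0.007, 0.001], "spin": 2.1, "claw": 255},{"translation": [-0.039, 0.008, 0.0], "spin": 2.1, "claw": 255},{"translation": [-0.04, 0.01, 0.001], "spin": 2.1, "claw": 255},{"translation": [-0.039, 0.011, 0.001], "spin": 2.1, "claw": 255},{"translation": [-0.039, 0.013, 0.001], "spin": 2.1, "claw": 255}]
[{"translation": [0.0, 0.0, 0.035], "spin": 0.0, "claw": 255},{"translation": [0.0, 0.0, 0.035], "spin": 0.0, "claw": 255}]
```

View pics/w2.png

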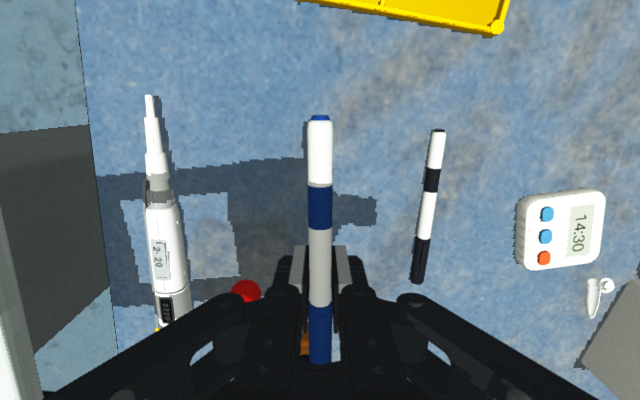

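The marker is held level at its middle, (240,320). Carry to the green tray.

>>> apply_moves(
  commands=[
    {"translation": [-0.041, 0.002, 0.001], "spin": 2.1, "claw": 255},
    {"translation": [-0.04, 0.004, 0.001], "spin": 2.1, "claw": 255},
    {"translation": [-0.04, 0.006, 0.001], "spin": 2.1, "claw": 255},
    {"translation": [-0.041, 0.007, 0.001], "spin": 2.1, "claw": 255},
    {"translation": [-0.039, 0.008, 0.0], "spin": 2.1, "claw": 255},
    {"translation": [-0.04, 0.01, 0.001], "spin": 2.1, "claw": 255},
    {"translation": [-0.039, 0.011, 0.001], "spin": 2.1, "claw": 255},
    {"translation": [-0.041, 0.013, 0.001], "spin": 2.1, "claw": 255},
  ],
)

```text
t: 5.0
tcp_pos: [0.487, -0.1858, 0.1048]
tcp_rot: [[0.212, 0.977, -0.002], [0.977, -0.212, 0.001], [0.001, -0.002, -1.0]]
force: [1.2, 0.4, 0.8]
finger_gap: 0.0104
gripper_force: 35.2
```

>>> apply_moves(
  commands=[
    {"translation": [0, 0, 0], "spin": 0, "claw": 255},
    {"translation": [0, 0, 0], "spin": 0, "claw": 255},
  ],
)

```text
t: 5.2
tcp_pos: [0.4869, -0.185, 0.1048]
tcp_rot: [[0.213, 0.977, -0.002], [0.977, -0.213, 0.002], [0.001, -0.003, -1.0]]
force: [-0.7, 1.5, 0.1]
finger_gap: 0.0105
gripper_force: 35.2
```

Run:
```python
from h import *
im=manip.grab_frame('wrist'); save(im,'w3'); P=manip.camera_params('wrist')
# refine green tray from wrist: rectangle visible?
hsv=cv2.cvtColor(im,cv2.COLOR_RGB2HSV); m=cv2.inRange(hsv,(50,100,40),(75,255,255)); print(m.sum()//255)
plan((.4906,-.184,.05,77.8,255),(.4906,-.184,.01,77.8,255,.025))
```

```text
32254
t 5.25 p [ 0.4869 -0.1841  0.105 ] th 77.81 gap 0.0104 F [-1.9  0.   0.3]
[{"translation": [0.0, 0.002, 0.027], "spin": 0.0, "claw": 255},{"translation": [0.001, 0.002, 0.028], "spin": 0.0, "claw": 255},{"translation": [0.0, 0.0, 0.02], "spin": 0.0, "claw": 255},{"translation": [0.0, 0.0, 0.02], "spin": 0.0, "claw": 255}]
```

View pics/w3.png

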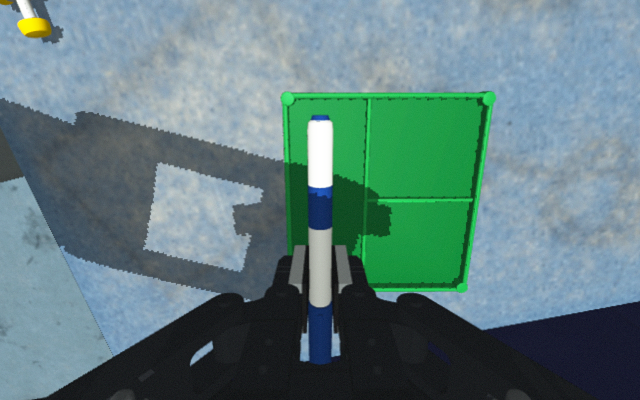

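The wrist view shows the tray squarely, with corners at (98,288), (98,489), (287,463), the marker over the long compartment. Check corners against the tray pose.

Run:
```python
from h import *
P=manip.camera_params('wrist')
c=np.array([.5321,-.1909]);a=np.radians(-12.2);R=np.array([[np.cos(a),-np.sin(a)],[np.sin(a),np.cos(a)]])
for px,l in(((98,288),(-.072,.077)),((98,489),(.072,.077)),((287,463),(.072,-.077))):
    w=at('wrist',px,.012,P)[:2]; print(w.round(4),(R.T@(w-c)).round(4),l)
print((R.T@(np.array([.4906,-.184])-c)).round(4))
```

```text
[ 0.4825 -0.106 ] [-0.0664  0.0724] (-0.072, 0.077)
[ 0.6189 -0.1352] [0.0731 0.0727] (0.072, 0.077)
[ 0.5886 -0.2816] [ 0.0744 -0.0767] (0.072, -0.077)
[-0.042 -0.002]
```

>>> apply_moves(
  commands=[
    {"translation": [0.0, 0.003, 0.027], "spin": 0, "claw": 255},
    {"translation": [0, 0.003, 0.027], "spin": 0, "claw": 255},
    {"translation": [0, 0, 0.02], "spin": 0, "claw": 255},
    {"translation": [0, 0, 0.015], "spin": 0, "claw": 255},
    {"translation": [0, 0, 0.005], "spin": 0, "claw": 255},
    {"translation": [0, 0, 0], "spin": 0, "claw": 255},
  ],
)

```text
t: 5.85
tcp_pos: [0.4934, -0.1851, 0.0117]
tcp_rot: [[0.21, 0.978, -0.001], [0.978, -0.21, 0.001], [0.001, -0.002, -1.0]]
force: [-0.1, 0.8, 0.1]
finger_gap: 0.0103
gripper_force: 35.2
```

>>> apply_moves(
  commands=[
    {"translation": [0, 0, 0.002], "spin": 0, "claw": 255},
    {"translation": [0, 0, 0], "spin": 0, "claw": 255},
    {"translation": [0, 0, 0], "spin": 0, "claw": 185},
    {"translation": [0, 0, 0], "spin": 0, "claw": 185},
    {"translation": [0, 0, 0], "spin": 0, "claw": 185},
    {"translation": [0, 0, -0.02], "spin": 0, "claw": 185},
    {"translation": [0, 0, -0.04], "spin": 0, "claw": 185},
    {"translation": [0, 0, -0.05], "spin": 0, "claw": 120},
  ],
)

```text
t: 6.65
tcp_pos: [0.492, -0.1852, 0.1194]
tcp_rot: [[0.211, 0.978, -0.004], [0.978, -0.211, 0.002], [0.001, -0.005, -1.0]]
force: [0.4, -1.1, -0.8]
finger_gap: 0.037
gripper_force: 0.0
```

Run:
```python
from h import *
plan((.4465,.001,.13,92,110))
im=manip.grab_frame('wrist'); save(im,'w4')
```

```text
t 6.65 p [ 0.492  -0.1852  0.1194] th 77.83 gap 0.037 F [ 0.4 -1.1 -0.8]
[{"translation": [0.034, -0.017, -0.002], "spin": -2.8, "claw": 110},{"translation": [0.036, -0.015, -0.002], "spin": -2.9, "claw": 110},{"translation": [0.036, -0.013, -0.002], "spin": -2.8, "claw": 110},{"translation": [0.036, -0.011, -0.002], "spin": -2.8, "claw": 110},{"translation": [0.037, -0.01, -0.003], "spin": -2.9, "claw": 110}]
```

View pics/w4.png

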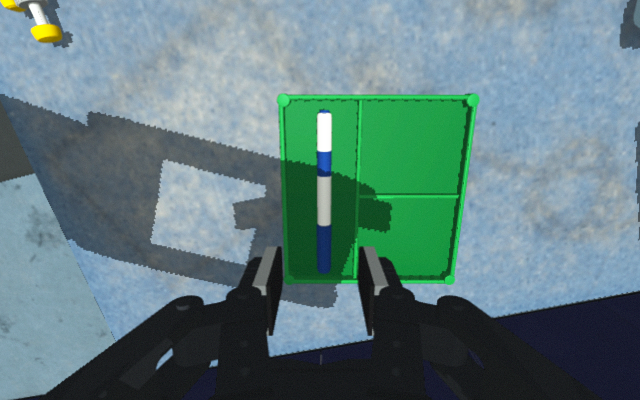

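Blue marker lies fully within the long compartment (rows 110–272, col 323). On to the amber vial.

>>> apply_moves(
  commands=[
    {"translation": [0.022, -0.018, -0.002], "spin": -4, "claw": 110},
    {"translation": [0.024, -0.016, -0.002], "spin": -4, "claw": 110},
    {"translation": [0.025, -0.014, -0.002], "spin": -4, "claw": 110},
    {"translation": [0.025, -0.008, -0.002], "spin": -2, "claw": 110},
    {"translation": [0, 0, 0], "spin": 0, "claw": 110},
  ],
)

```text
t: 7.2
tcp_pos: [0.4475, -0.0816, 0.1283]
tcp_rot: [[-0.035, 0.999, -0.0], [0.999, 0.035, 0.001], [0.001, -0.0, -1.0]]
force: [1.0, -0.3, -0.5]
finger_gap: 0.0484
gripper_force: 0.0
```

Run:
```python
from h import *
im=manip.grab_frame('wrist'); save(im,'w5'); P=manip.camera_params('wrist')
for n in('amber_vial','orange_cap'):
  for r in manip.outline_of(n,'wrist')[:4]:
    x,y,w,h=cv2.boundingRect(r['region'].astype(np.uint8)); print(n,round(r['conf'],2),(y,y+h,x,x+w),np.round(r['pixel']),im[int(r['pixel'][0]),int(r['pixel'][1])],at('wrist',r['pixel'],.03 if n[0]=='a' else .008,P)[:2].round(4))
plan((.4465,.001,.13,92,110),(.4465,.001,.07,92,110),(.4465,.001,.006,92,110,.025))
```

```text
amber_vial 0.7 (67, 110, 304, 345) [ 88. 324.] [66 68 69] [ 0.4495 -0.0012]
orange_cap 0.74 (108, 139, 418, 451) [122. 437.] [254 131  32] [ 0.5402 -0.023 ]
t 7.35 p [ 0.4489 -0.0843  0.1286] th 91.83 gap 0.0485 F [-0.1  0.1 -0.2]
[{"translation": [0.043, 0.0, -0.001], "spin": -0.1, "claw": 110},{"translation": [0.042, 0.0, 0.0], "spin": -0.1, "claw": 110},{"translation": [0.0, 0.0, 0.03], "spin": 0.0, "claw": 110},{"translation": [0.0, 0.0, 0.03], "spin": 0.0, "claw": 110},{"translation": [0.0, 0.0, 0.021], "spin": 0.0, "claw": 110},{"translation": [0.0, 0.0, 0.021], "spin": 0.0, "claw": 110},{"translation": [0.0, 0.0, 0.022], "spin": 0.0, "claw": 110}]
```

View pics/w5.png

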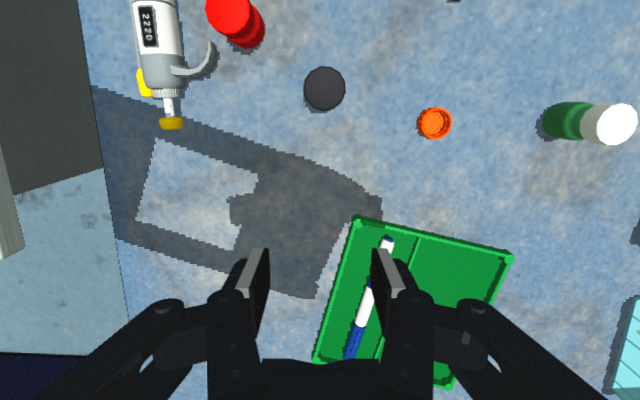

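Vial seen from straight above at (88,324), its cap at about (0.449, 0.000); cap at (122,437). Descend on the vial.

>>> apply_moves(
  commands=[
    {"translation": [0.042, 0.001, 0], "spin": 0, "claw": 110},
    {"translation": [0.042, 0.001, 0], "spin": 0, "claw": 110},
    {"translation": [0, 0, 0], "spin": 0, "claw": 110},
    {"translation": [0, 0, 0.04], "spin": 0, "claw": 110},
    {"translation": [0, 0, 0.04], "spin": 0, "claw": 110},
    {"translation": [0, 0, 0.03], "spin": 0, "claw": 110},
    {"translation": [0, 0, 0.013], "spin": 0, "claw": 110},
    {"translation": [0, 0, 0], "spin": 0, "claw": 110},
  ],
)

```text
t: 8.15
tcp_pos: [0.4464, -0.0004, 0.0036]
tcp_rot: [[-0.031, 1.0, -0.004], [1.0, 0.031, 0.001], [0.001, -0.004, -1.0]]
force: [0.1, -0.0, -0.3]
finger_gap: 0.0484
gripper_force: 0.0
```

>>> apply_moves(
  commands=[
    {"translation": [0, 0, 0], "spin": 0, "claw": 190},
    {"translation": [0, 0, 0], "spin": 0, "claw": 200},
    {"translation": [0, 0, 0], "spin": 0, "claw": 210},
    {"translation": [0, 0, 0], "spin": 0, "claw": 210},
  ],
)

```text
t: 8.55
tcp_pos: [0.4494, -0.0002, 0.0069]
tcp_rot: [[-0.032, 0.999, 0.003], [0.999, 0.032, -0.001], [-0.001, 0.003, -1.0]]
force: [0.1, -0.8, 5.6]
finger_gap: 0.0265
gripper_force: 35.0
```

>>> apply_moves(
  commands=[
    {"translation": [0, 0, -0.03], "spin": 0, "claw": 215},
    {"translation": [0, 0, -0.04], "spin": 0, "claw": 215},
    {"translation": [0, 0, 0], "spin": 0, "claw": 215},
  ],
)

```text
t: 8.85
tcp_pos: [0.452, -0.0004, 0.0808]
tcp_rot: [[-0.032, 0.999, 0.01], [0.999, 0.032, -0.002], [-0.002, 0.01, -1.0]]
force: [1.6, -0.9, 0.6]
finger_gap: 0.0268
gripper_force: 34.8
```

Run:
```python
from h import *
plan((.5545,-.235,.075,77.8,215,.04),(.5545,-.235,.012,77.8,215,.025))
```

```text
t 8.85 p [ 4.52e-01 -4.00e-04  8.08e-02] th 91.86 gap 0.0268 F [ 1.6 -0.9  0.6]
[{"translation": [-0.034, 0.014, 0.001], "spin": 2.0, "claw": 215},{"translation": [-0.033, 0.014, 0.001], "spin": 2.0, "claw": 215},{"translation": [-0.033, 0.016, 0.0], "spin": 2.0, "claw": 215},{"translation": [-0.033, 0.017, 0.001], "spin": 2.0, "claw": 215},{"translation": [-0.032, 0.018, 0.001], "spin": 2.0, "claw": 215},{"translation": [-0.031, 0.02, 0.001], "spin": 2.1, "claw": 215},{"translation": [-0.03, 0.02, 0.001], "spin": 2.0, "claw": 215},{"translation": [0.0, 0.0, 0.021], "spin": -0.0, "claw": 215}]
[{"translation": [0.0, 0.0, 0.021], "spin": -0.0, "claw": 215},{"translation": [0.0, 0.0, 0.021], "spin": -0.0, "claw": 215}]
```

>>> apply_moves(
  commands=[
    {"translation": [-0.034, 0.014, 0], "spin": 2.0, "claw": 215},
    {"translation": [-0.033, 0.014, 0], "spin": 2.0, "claw": 215},
    {"translation": [-0.033, 0.016, 0], "spin": 2.0, "claw": 215},
    {"translation": [-0.033, 0.017, 0], "spin": 2.0, "claw": 215},
    {"translation": [-0.032, 0.018, 0], "spin": 2.0, "claw": 215},
    {"translation": [-0.031, 0.02, 0], "spin": 2.1, "claw": 215},
    {"translation": [-0.03, 0.02, 0], "spin": 2.0, "claw": 215},
    {"translation": [0, 0, 0], "spin": 0, "claw": 215},
  ],
)

```text
t: 9.65
tcp_pos: [0.5516, -0.2386, 0.0754]
tcp_rot: [[0.216, 0.976, 0.002], [0.976, -0.216, -0.002], [-0.002, 0.003, -1.0]]
force: [-0.4, 0.2, -0.2]
finger_gap: 0.0265
gripper_force: 34.8
```

>>> apply_moves(
  commands=[
    {"translation": [0, 0.002, 0.025], "spin": 0, "claw": 215},
    {"translation": [0, 0, 0.02], "spin": 0, "claw": 215},
    {"translation": [0, 0, 0.01], "spin": 0, "claw": 215},
    {"translation": [0, 0, 0], "spin": 0, "claw": 215},
  ],
)

```text
t: 10.05
tcp_pos: [0.5504, -0.2334, 0.0182]
tcp_rot: [[0.212, 0.977, -0.004], [0.977, -0.212, 0.002], [0.001, -0.004, -1.0]]
force: [-0.2, 0.2, -0.1]
finger_gap: 0.0267
gripper_force: 34.8
```

>>> apply_moves(
  commands=[
    {"translation": [0, 0.002, 0.003], "spin": 0, "claw": 215},
    {"translation": [0, 0, 0.002], "spin": 0, "claw": 215},
    {"translation": [0, 0, 0], "spin": 0, "claw": 215},
  ],
)

```text
t: 10.35
tcp_pos: [0.5547, -0.2355, 0.016]
tcp_rot: [[0.212, 0.977, 0.001], [0.977, -0.212, -0.001], [-0.0, 0.001, -1.0]]
force: [-0.4, -0.5, -0.3]
finger_gap: 0.0264
gripper_force: 34.8
```

>>> apply_moves(
  commands=[
    {"translation": [0, 0, 0.003], "spin": 0, "claw": 215},
    {"translation": [0, 0, 0.0], "spin": 0, "claw": 215},
    {"translation": [0, 0, 0], "spin": 0, "claw": 215},
  ],
)

```text
t: 10.65
tcp_pos: [0.5541, -0.2353, 0.0124]
tcp_rot: [[0.212, 0.977, -0.0], [0.977, -0.212, 0.0], [0.0, -0.0, -1.0]]
force: [0.4, -0.5, -0.8]
finger_gap: 0.0265
gripper_force: 34.8
```

>>> apply_moves(
  commands=[
    {"translation": [0, 0, 0.001], "spin": 0, "claw": 215},
    {"translation": [0, 0, 0.0], "spin": 0, "claw": 215},
    {"translation": [0, 0, 0], "spin": 0, "claw": 135},
    {"translation": [0, 0, 0], "spin": 0, "claw": 135},
    {"translation": [0, 0, 0], "spin": 0, "claw": 135},
    {"translation": [0, 0, -0.03], "spin": 0, "claw": 135},
    {"translation": [0, 0, -0.04], "spin": 0, "claw": 135},
    {"translation": [0, 0, -0.05], "spin": 0, "claw": 120},
  ],
)

```text
t: 11.45
tcp_pos: [0.5525, -0.2344, 0.1304]
tcp_rot: [[0.212, 0.977, -0.004], [0.977, -0.212, 0.002], [0.001, -0.004, -1.0]]
force: [0.6, -1.0, 0.8]
finger_gap: 0.0451
gripper_force: 0.0
```

Run:
```python
from h import *
im=manip.grab_frame('wrist'); save(im,'w6')
plan((.538,-.02,.13,85,130,.04))
```

```text
t 11.5 p [ 0.558  -0.2374  0.142 ] th 77.75 gap 0.0452 F [ 6.  -2.5  6.4]
[{"translation": [0.035, -0.011, 0.002], "spin": -1.2, "claw": 130},{"translation": [0.035, -0.01, 0.002], "spin": -1.2, "claw": 130},{"translation": [0.035, -0.01, 0.002], "spin": -1.2, "claw": 130},{"translation": [0.035, -0.008, 0.002], "spin": -1.2, "claw": 130},{"translation": [0.036, -0.008, 0.002], "spin": -1.2, "claw": 130},{"translation": [0.035, -0.008, 0.002], "spin": -1.2, "claw": 130}]
```

View pics/w6.png

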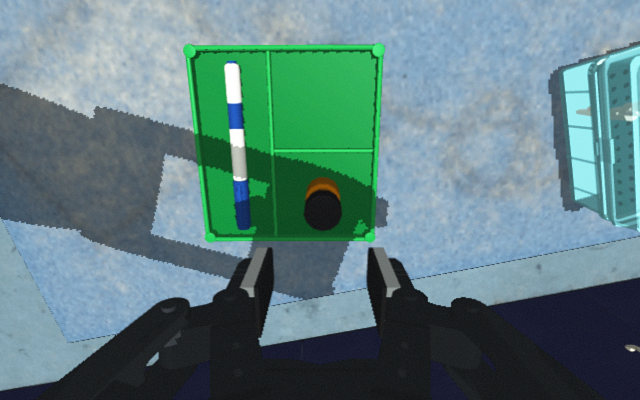

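Vial stands in the -y pocket at (205,322). Now the cap.

>>> apply_moves(
  commands=[
    {"translation": [0.035, -0.01, 0.002], "spin": -1.2, "claw": 130},
    {"translation": [0.035, -0.01, 0.002], "spin": -1.2, "claw": 130},
    {"translation": [0.035, -0.009, 0.002], "spin": -1.2, "claw": 130},
    {"translation": [0.035, -0.008, 0.002], "spin": -1.2, "claw": 130},
    {"translation": [0.036, -0.007, 0.002], "spin": -1.2, "claw": 130},
    {"translation": [0.035, -0.006, 0.002], "spin": -1.2, "claw": 130},
    {"translation": [0, 0, 0], "spin": 0, "claw": 130},
    {"translation": [0, 0, 0], "spin": 0, "claw": 130},
  ],
)

```text
t: 12.3
tcp_pos: [0.5388, -0.0183, 0.1194]
tcp_rot: [[0.086, 0.996, 0.0], [0.996, -0.086, -0.0], [-0.0, 0.0, -1.0]]
force: [0.4, -0.5, 0.6]
finger_gap: 0.0416
gripper_force: 0.0
```

Run:
```python
from h import *
plan((.540,-.022,.05,85,130,.04),(.54,-.022,.004,85,130,.025))
```

```text
t 12.3 p [ 0.5388 -0.0183  0.1194] th 85.05 gap 0.0416 F [ 0.4 -0.5  0.6]
[{"translation": [-0.002, 0.001, 0.035], "spin": 0.0, "claw": 130},{"translation": [-0.002, 0.001, 0.034], "spin": 0.0, "claw": 130},{"translation": [0.0, 0.0, 0.023], "spin": 0.0, "claw": 130},{"translation": [0.0, 0.0, 0.023], "spin": 0.0, "claw": 130}]
```

>>> apply_moves(
  commands=[
    {"translation": [-0.002, 0.001, 0.035], "spin": 0, "claw": 130},
    {"translation": [-0.001, 0.001, 0.034], "spin": 0, "claw": 130},
    {"translation": [0, 0, 0.025], "spin": 0, "claw": 130},
    {"translation": [0, 0, 0.02], "spin": 0, "claw": 130},
    {"translation": [0, 0, 0], "spin": 0, "claw": 130},
    {"translation": [0, 0, 0], "spin": 0, "claw": 130},
  ],
  grip_force=25,
)

```text
t: 12.9
tcp_pos: [0.5407, -0.023, 0.0055]
tcp_rot: [[0.09, 0.996, -0.0], [0.996, -0.09, -0.0], [-0.0, -0.0, -1.0]]
force: [-0.2, -0.5, 0.6]
finger_gap: 0.042
gripper_force: 0.0
```

>>> apply_moves(
  commands=[
    {"translation": [0, 0, 0], "spin": 0, "claw": 200},
    {"translation": [0, 0, 0], "spin": 0, "claw": 215},
    {"translation": [0, 0, 0], "spin": 0, "claw": 220},
    {"translation": [0, 0, 0], "spin": 0, "claw": 220},
  ],
)

```text
t: 13.3
tcp_pos: [0.5421, -0.0226, 0.007]
tcp_rot: [[0.088, 0.996, 0.003], [0.996, -0.088, -0.001], [-0.001, 0.003, -1.0]]
force: [-0.3, -2.1, 7.1]
finger_gap: 0.0215
gripper_force: 25.1
```

>>> apply_moves(
  commands=[
    {"translation": [0, 0, -0.03], "spin": 0, "claw": 220},
    {"translation": [0, 0, -0.03], "spin": 0, "claw": 220},
    {"translation": [0, 0, 0], "spin": 0, "claw": 220},
    {"translation": [0, 0, 0], "spin": 0, "claw": 220},
  ],
)

```text
t: 13.7
tcp_pos: [0.5411, -0.0219, 0.0662]
tcp_rot: [[0.088, 0.996, 0.002], [0.996, -0.088, -0.0], [-0.0, 0.002, -1.0]]
force: [-0.6, 0.0, 0.1]
finger_gap: 0.0216
gripper_force: 24.7
```

Run:
```python
from h import *
plan((.570,-.1605,.065,77.8,220,.035),(.570,-.1605,.013,77.8,220,.02))
```

```text
t 13.7 p [ 0.5411 -0.0219  0.0662] th 84.95 gap 0.0216 F [-0.6  0.   0.1]
[{"translation": [-0.027, 0.008, 0.0], "spin": 1.4, "claw": 220},{"translation": [-0.027, 0.009, 0.0], "spin": 1.5, "claw": 220},{"translation": [-0.027, 0.01, 0.001], "spin": 1.4, "claw": 220},{"translation": [-0.026, 0.01, 0.0], "spin": 1.4, "claw": 220},{"translation": [-0.026, 0.011, 0.0], "spin": 1.5, "claw": 220},{"translation": [0.0, 0.0, 0.017], "spin": -0.0, "claw": 220},{"translation": [0.0, 0.0, 0.018], "spin": -0.0, "claw": 220},{"translation": [0.0, 0.0, 0.017], "spin": -0.0, "claw": 220}]
```

>>> apply_moves(
  commands=[
    {"translation": [-0.027, 0.008, 0.0], "spin": 1.4, "claw": 220},
    {"translation": [-0.027, 0.009, 0.0], "spin": 1.5, "claw": 220},
    {"translation": [-0.027, 0.01, 0.0], "spin": 1.4, "claw": 220},
    {"translation": [-0.026, 0.01, 0.0], "spin": 1.4, "claw": 220},
    {"translation": [-0.026, 0.011, 0.0], "spin": 1.5, "claw": 220},
    {"translation": [0, 0, 0], "spin": 0, "claw": 220},
  ],
)

```text
t: 14.3
tcp_pos: [0.5693, -0.1632, 0.0639]
tcp_rot: [[0.216, 0.976, -0.001], [0.976, -0.216, -0.0], [-0.001, -0.001, -1.0]]
force: [0.3, -0.1, -0.5]
finger_gap: 0.0212
gripper_force: 24.7
```

>>> apply_moves(
  commands=[
    {"translation": [0, 0, 0.02], "spin": 0, "claw": 220},
    {"translation": [0, 0, 0.02], "spin": 0, "claw": 220},
    {"translation": [0, 0, 0.011], "spin": 0, "claw": 220},
    {"translation": [0, 0, 0], "spin": 0, "claw": 220},
    {"translation": [0, 0, 0], "spin": 0, "claw": 220},
  ],
)

```text
t: 14.8
tcp_pos: [0.5695, -0.1598, 0.0141]
tcp_rot: [[0.212, 0.977, -0.001], [0.977, -0.212, 0.0], [0.0, -0.001, -1.0]]
force: [0.6, -0.3, -0.1]
finger_gap: 0.0215
gripper_force: 28.0
```

>>> apply_moves(
  commands=[
    {"translation": [0, 0, 0.002], "spin": 0, "claw": 220},
    {"translation": [0, 0, 0.001], "spin": 0, "claw": 220},
    {"translation": [0, 0, 0], "spin": 0, "claw": 150},
    {"translation": [0, 0, 0], "spin": 0, "claw": 150},
    {"translation": [0, 0, 0], "spin": 0, "claw": 150},
    {"translation": [0, 0, -0.03], "spin": 0, "claw": 150},
    {"translation": [0, 0, -0.04], "spin": 0, "claw": 150},
    {"translation": [0, 0, -0.04], "spin": 0, "claw": 110},
  ],
)

```text
t: 15.6
tcp_pos: [0.569, -0.1602, 0.1219]
tcp_rot: [[0.212, 0.977, -0.002], [0.977, -0.212, 0.001], [0.0, -0.002, -1.0]]
force: [0.7, -0.8, 1.2]
finger_gap: 0.0479
gripper_force: 0.0
```

Run:
```python
from h import *
im=manip.grab_frame('wrist'); save(im,'w7')
plan((.538,.09,.12,92.5,110,.042))
```

```text
t 15.65 p [ 0.5736 -0.162   0.1305] th 77.74 gap 0.0483 F [ 4.  -1.2  5.2]
[{"translation": [0.034, -0.013, 0.002], "spin": -2.1, "claw": 110},{"translation": [0.035, -0.011, 0.001], "spin": -2.1, "claw": 110},{"translation": [0.035, -0.01, 0.002], "spin": -2.1, "claw": 110},{"translation": [0.035, -0.009, 0.001], "spin": -2.1, "claw": 110},{"translation": [0.035, -0.007, 0.002], "spin": -2.1, "claw": 110},{"translation": [0.036, -0.007, 0.001], "spin": -2.1, "claw": 110},{"translation": [0.036, -0.004, 0.002], "spin": -2.2, "claw": 110}]
```

View pics/w7.png

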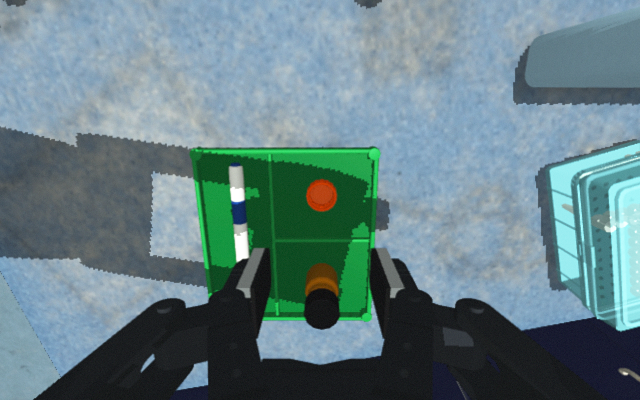

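Green tray complete: cap open side up at (196,321), vial upright (300,321). Next the black marker.

>>> apply_moves(
  commands=[
    {"translation": [0.038, -0.013, 0.002], "spin": -2.1, "claw": 110},
    {"translation": [0.04, -0.011, 0.001], "spin": -2.1, "claw": 110},
    {"translation": [0.041, -0.01, 0.002], "spin": -2.1, "claw": 110},
    {"translation": [0.041, -0.009, 0.001], "spin": -2.1, "claw": 110},
    {"translation": [0.041, -0.007, 0.001], "spin": -2.1, "claw": 110},
    {"translation": [0.042, -0.005, 0.001], "spin": -2.1, "claw": 110},
    {"translation": [0.04, -0.003, 0], "spin": -2.1, "claw": 110},
    {"translation": [0, 0, 0], "spin": 0, "claw": 110},
  ],
  grip_force=35,
)

```text
t: 16.45
tcp_pos: [0.5405, 0.1324, 0.1133]
tcp_rot: [[-0.048, 0.999, 0.0], [0.999, 0.048, 0.002], [0.002, 0.0, -1.0]]
force: [-0.2, -0.6, 0.3]
finger_gap: 0.0486
gripper_force: 0.0
```

Run:
```python
from h import *
plan((.538,.133,.06,92.5,110,.042),(.538,.133,.004,92.5,110,.03))
```

```text
t 16.45 p [0.5405 0.1324 0.1133] th 92.75 gap 0.0486 F [-0.2 -0.6  0.3]
[{"translation": [0.0, -0.001, 0.027], "spin": 0.1, "claw": 110},{"translation": [0.001, -0.001, 0.026], "spin": 0.2, "claw": 110},{"translation": [0.0, 0.0, 0.028], "spin": -0.0, "claw": 110},{"translation": [0.0, 0.0, 0.028], "spin": -0.0, "claw": 110}]
```

>>> apply_moves(
  commands=[
    {"translation": [0, -0.001, 0.03], "spin": 0, "claw": 110},
    {"translation": [0, -0.001, 0.03], "spin": 0, "claw": 110},
    {"translation": [0, 0, 0.03], "spin": 0, "claw": 110},
    {"translation": [0, 0, 0.018], "spin": 0, "claw": 110},
    {"translation": [0, 0, 0], "spin": 0, "claw": 110},
    {"translation": [0, 0, 0], "spin": 0, "claw": 110},
  ],
)

```text
t: 17.05
tcp_pos: [0.5395, 0.1274, 0.0055]
tcp_rot: [[-0.042, 0.999, -0.0], [0.999, 0.042, -0.0], [-0.0, -0.0, -1.0]]
force: [-0.8, -0.2, 0.3]
finger_gap: 0.0485
gripper_force: 0.0
```

>>> apply_moves(
  commands=[
    {"translation": [0, 0, 0], "spin": 0, "claw": 255},
    {"translation": [0, 0, 0], "spin": 0, "claw": 255},
    {"translation": [0, 0, 0], "spin": 0, "claw": 255},
    {"translation": [0, 0, 0], "spin": 0, "claw": 255},
    {"translation": [0, 0, 0], "spin": 0, "claw": 255},
  ],
)

```text
t: 17.55
tcp_pos: [0.5407, 0.128, 0.0069]
tcp_rot: [[-0.043, 0.999, 0.003], [0.999, 0.043, 0.0], [-0.0, 0.003, -1.0]]
force: [0.2, -0.4, 6.7]
finger_gap: 0.0107
gripper_force: 35.1
```

>>> apply_moves(
  commands=[
    {"translation": [0, 0, -0.03], "spin": 0, "claw": 255},
    {"translation": [0, 0, -0.04], "spin": 0, "claw": 255},
    {"translation": [0, 0, 0], "spin": 0, "claw": 255},
  ],
)

```text
t: 17.85
tcp_pos: [0.5437, 0.1284, 0.0813]
tcp_rot: [[-0.043, 0.999, 0.01], [0.999, 0.043, 0.001], [0.001, 0.01, -1.0]]
force: [0.7, 0.7, -0.2]
finger_gap: 0.0103
gripper_force: 34.4
```

Run:
```python
from h import *
plan((.4557,.3545,.08,85.5,255,.042))
```

```text
t 17.85 p [0.5437 0.1284 0.0813] th 92.45 gap 0.0103 F [ 0.7  0.7 -0.2]
[{"translation": [0.038, -0.013, 0.0], "spin": 1.2, "claw": 255},{"translation": [0.038, -0.014, 0.0], "spin": 1.1, "claw": 255},{"translation": [0.038, -0.014, 0.001], "spin": 1.2, "claw": 255},{"translation": [0.037, -0.016, 0.0], "spin": 1.1, "claw": 255},{"translation": [0.037, -0.016, 0.0], "spin": 1.2, "claw": 255},{"translation": [0.037, -0.017, 0.0], "spin": 1.1, "claw": 255}]
```

>>> apply_moves(
  commands=[
    {"translation": [0.038, -0.013, 0.0], "spin": 1.2, "claw": 255},
    {"translation": [0.038, -0.014, 0.0], "spin": 1.1, "claw": 255},
    {"translation": [0.038, -0.014, 0.0], "spin": 1.2, "claw": 255},
    {"translation": [0.037, -0.015, 0.0], "spin": 1.1, "claw": 255},
    {"translation": [0.037, -0.015, 0.0], "spin": 1.2, "claw": 255},
    {"translation": [0.037, -0.016, 0.0], "spin": 1.1, "claw": 255},
    {"translation": [0, 0, 0], "spin": 0, "claw": 255},
    {"translation": [0, 0, 0], "spin": 0, "claw": 255},
  ],
)

```text
t: 18.65
tcp_pos: [0.4534, 0.3543, 0.075]
tcp_rot: [[0.075, 0.997, -0.0], [0.997, -0.075, -0.0], [-0.001, -0.0, -1.0]]
force: [-0.1, -0.4, -0.6]
finger_gap: 0.0104
gripper_force: 34.4
```

Run:
```python
from h import *
im=manip.grab_frame('wrist'); save(im,'w8')
plan((.4557,.3545,.015,85.5,255,.025))
np.savez('P8.npz',**manip.camera_params('wrist'))
```

```text
t 18.7 p [0.4538 0.3534 0.0749] th 85.61 gap 0.0101 F [-0.6 -0.1 -0.2]
[{"translation": [0.0, 0.001, 0.02], "spin": 0.0, "claw": 255},{"translation": [0.001, 0.0, 0.02], "spin": 0.1, "claw": 255},{"translation": [0.0, 0.001, 0.02], "spin": 0.0, "claw": 255}]
```

View pics/w8.png

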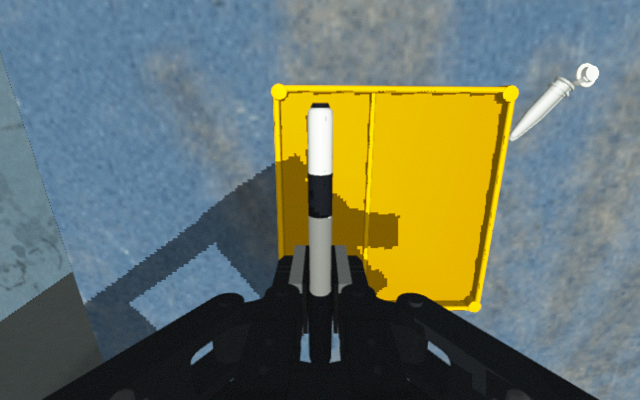

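Yellow tray corners appear at (92,279), (93,512), (307,474), marker over the long compartment.

Run:
```python
from h import *
P=manip.camera_params('wrist')
c=np.array([.4975,.3566]);a=np.radians(-4.5);R=np.array([[np.cos(a),-np.sin(a)],[np.sin(a),np.cos(a)]])
for px,l in(((92,279),(-.072,.077)),((93,512),(.072,.077)),((307,474),(.072,-.077))):
    w=at('wrist',px,.012,P)[:2]; print((R.T@(w-c)).round(4),l)
print((R.T@(np.array([.4538,.3534])-c)).round(4))
```

```text
[-0.0668  0.0716] (-0.072, 0.077)
[0.0738 0.0716] (0.072, 0.077)
[ 0.0723 -0.079 ] (0.072, -0.077)
[-0.0433 -0.0066]
```

>>> apply_moves(
  commands=[
    {"translation": [-0.001, 0.002, 0.025], "spin": 0, "claw": 255},
    {"translation": [0, 0.001, 0.02], "spin": 0, "claw": 255},
    {"translation": [0, 0, 0.015], "spin": 0, "claw": 255},
    {"translation": [0, 0, 0], "spin": 0, "claw": 255},
    {"translation": [0, 0, 0], "spin": 0, "claw": 255},
  ],
)

```text
t: 19.2
tcp_pos: [0.4573, 0.3518, 0.0153]
tcp_rot: [[0.079, 0.997, -0.0], [0.997, -0.079, -0.0], [-0.0, -0.0, -1.0]]
force: [0.2, -0.3, -0.3]
finger_gap: 0.0103
gripper_force: 34.4
```

>>> apply_moves(
  commands=[
    {"translation": [0, 0, 0.004], "spin": 0, "claw": 255},
    {"translation": [0, 0, 0], "spin": 0, "claw": 255},
    {"translation": [0, 0, 0], "spin": 0, "claw": 185},
    {"translation": [0, 0, 0], "spin": 0, "claw": 185},
    {"translation": [0, 0, 0], "spin": 0, "claw": 185},
    {"translation": [0, 0, -0.03], "spin": 0, "claw": 185},
    {"translation": [0, 0, -0.04], "spin": 0, "claw": 185},
    {"translation": [0, 0, -0.04], "spin": 0, "claw": 0},
  ],
)

```text
t: 20.0
tcp_pos: [0.4564, 0.3521, 0.122]
tcp_rot: [[0.078, 0.997, -0.001], [0.997, -0.078, -0.001], [-0.001, -0.001, -1.0]]
force: [0.8, 0.7, 0.2]
finger_gap: 0.0363
gripper_force: 0.0
```

Run:
```python
from h import *
im=manip.grab_frame('wrist'); save(im,'w9')
plan((.64,.12,.13,12,0,.042)) 
plan((.64,.12,.13,102,0,.042)) 
print(manip.get_obs()['joints'])
```

```text
t 20.05 p [0.4605 0.3547 0.1304] th 85.56 gap 0.0441 F [3.3 2.7 5.3]
[{"translation": [-0.024, 0.022, 0.0], "spin": 8.2, "claw": 0},{"translation": [-0.022, 0.025, 0.0], "spin": 8.1, "claw": 0},{"translation": [-0.017, 0.028, 0.0], "spin": 8.2, "claw": 0},{"translation": [-0.013, 0.03, 0.0], "spin": 8.2, "claw": 0},{"translation": [-0.009, 0.032, 0.0], "spin": 8.2, "claw": 0},{"translation": [-0.004, 0.032, 0.0], "spin": 8.1, "claw": 0},{"translation": [0.001, 0.033, 0.0], "spin": 8.2, "claw": 0},{"translation": [0.005, 0.032, 0.0], "spin": 8.2, "claw": 0}]
[{"translation": [0.01, 0.032, 0.0], "spin": 8.2, "claw": 0}]
t 20.05 p [0.4605 0.3547 0.1304] th 85.56 gap 0.0441 F [3.3 2.7 5.3]
[{"translation": [-0.028, 0.025, 0.0], "spin": -2.1, "claw": 0},{"translation": [-0.028, 0.023, 0.0], "spin": -2.0, "claw": 0},{"translation": [-0.029, 0.023, 0.0], "spin": -2.1, "claw": 0},{"translation": [-0.03, 0.021, 0.0], "spin": -2.0, "claw": 0},{"translation": [-0.031, 0.021, 0.0], "spin": -2.1, "claw": 0},{"translation": [-0.031, 0.019, 0.0], "spin": -2.0, "claw": 0},{"translation": [-0.032, 0.018, 0.0], "spin": -2.1, "claw": 0},{"translation": [-0.033, 0.017, 0.0], "spin": -2.0, "claw": 0}]
[5.20635325e-01 2.01547047e-01 1.74567469e+00 5.26111654e-05
 1.18404495e+00 5.98157040e-01]
```

View pics/w9.png

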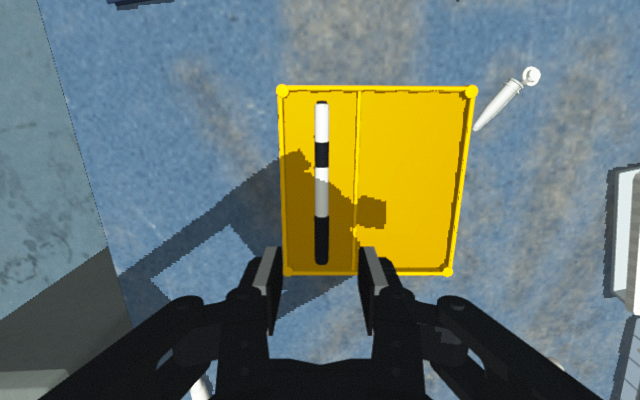

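Black marker well inside the yellow long compartment (rows 100–265, col 321). Approach the timer.

>>> apply_moves(
  commands=[
    {"translation": [-0.032, 0.009, 0], "spin": 8.2, "claw": 0},
    {"translation": [-0.031, 0.013, 0], "spin": 8.1, "claw": 0},
    {"translation": [-0.028, 0.018, 0], "spin": 8.2, "claw": 0},
    {"translation": [-0.025, 0.021, 0], "spin": 8.2, "claw": 0},
    {"translation": [-0.022, 0.024, 0], "spin": 8.2, "claw": 0},
    {"translation": [-0.018, 0.026, 0], "spin": 8.1, "claw": 0},
    {"translation": [-0.014, 0.029, 0], "spin": 8.2, "claw": 0},
    {"translation": [-0.01, 0.03, 0], "spin": 8.2, "claw": 0},
  ],
)

```text
t: 20.85
tcp_pos: [0.5055, 0.0949, 0.1215]
tcp_rot: [[0.941, 0.339, 0.001], [0.339, -0.941, 0.0], [0.001, 0.0, -1.0]]
force: [-0.7, -0.1, -0.4]
finger_gap: 0.0852
gripper_force: 0.0
```

>>> apply_moves(
  commands=[
    {"translation": [-0.004, 0.03, 0], "spin": 8.2, "claw": 0},
    {"translation": [0, 0, 0], "spin": 0, "claw": 0},
    {"translation": [0, 0, 0], "spin": 0, "claw": 0},
  ],
)

```text
t: 21.15
tcp_pos: [0.512, 0.0663, 0.1213]
tcp_rot: [[0.978, 0.207, 0.0], [0.207, -0.978, 0.0], [0.0, -0.0, -1.0]]
force: [0.3, 0.9, 0.0]
finger_gap: 0.0857
gripper_force: 0.0
```

Run:
```python
from h import *
im=manip.grab_frame('wrist'); save(im,'w10'); P=manip.camera_params('wrist')
for r in manip.outline_of('bench_timer','wrist')[:3]:
    cn,_=cv2.findContours(r['region'].astype(np.uint8),cv2.RETR_EXTERNAL,cv2.CHAIN_APPROX_NONE); c=max(cn,key=len)[:,0,::-1]
    for z in(.0,.016):
        w=np.array([at('wrist',p,z,P)[:2] for p in c],np.float32); b=cv2.minAreaRect(w); print(round(r['conf'],2),np.round(r['pixel']),z,np.round(b[0],4),np.round(b[1],4),b[2])
plan((.651,.125,.13,11.5,0,.042))
```

```text
0.95 [ 18. 278.] 0.0 [0.6353 0.1243] [0.0249 0.0683] 11.870453834533691
0.95 [ 18. 278.] 0.016 [0.6323 0.1216] [0.0234 0.0642] 11.870503425598145
t 21.25 p [0.5117 0.0673 0.1212] th 12.05 gap 0.0853 F [-0.   0.1 -0.4]
[{"translation": [0.037, -0.007, -0.002], "spin": 0.1, "claw": 0},{"translation": [0.037, -0.007, -0.002], "spin": 0.2, "claw": 0},{"translation": [0.037, -0.007, -0.003], "spin": 0.1, "claw": 0},{"translation": [0.037, -0.007, -0.002], "spin": 0.1, "claw": 0}]
```

View pics/w10.png

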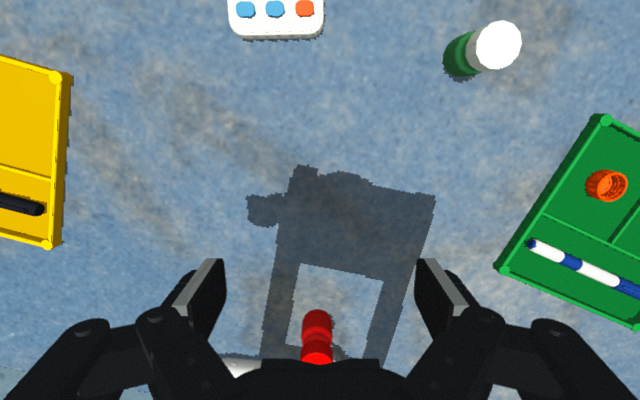

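The timer is yawed 11.9°, its near edge at row ~35, centre about (0.653, 0.127); the picture also confirms the green vial untouched. Go over it and down.

Run:
```python
from h import *
plan((.653,.127,.12,11.9,20,.042),(.653,.127,.01,11.9,20,.035))
```

```text
t 21.25 p [0.5117 0.0673 0.1212] th 12.05 gap 0.0853 F [-0.   0.1 -0.4]
[{"translation": [0.038, -0.007, 0.0], "spin": 0.0, "claw": 20},{"translation": [0.037, -0.007, 0.001], "spin": 0.1, "claw": 20},{"translation": [0.038, -0.008, 0.0], "spin": 0.0, "claw": 20},{"translation": [0.038, -0.007, 0.0], "spin": 0.0, "claw": 20},{"translation": [0.0, 0.0, 0.028], "spin": 0.0, "claw": 20},{"translation": [0.0, 0.0, 0.027], "spin": 0.0, "claw": 20},{"translation": [0.0, 0.0, 0.028], "spin": 0.0, "claw": 20},{"translation": [0.0, 0.0, 0.027], "spin": 0.0, "claw": 20}]
```

>>> apply_moves(
  commands=[
    {"translation": [0.038, -0.007, 0], "spin": 0, "claw": 10},
    {"translation": [0.037, -0.007, 0], "spin": 0.1, "claw": 10},
    {"translation": [0.038, -0.008, 0], "spin": 0, "claw": 10},
    {"translation": [0.038, -0.007, 0], "spin": 0, "claw": 10},
    {"translation": [0, 0, 0], "spin": 0, "claw": 10},
    {"translation": [0, 0, 0.03], "spin": 0, "claw": 10},
    {"translation": [0, 0, 0.03], "spin": 0, "claw": 10},
    {"translation": [0, 0, 0], "spin": 0, "claw": 10},
  ],
)

```text
t: 22.05
tcp_pos: [0.6487, 0.127, 0.0558]
tcp_rot: [[0.978, 0.208, -0.01], [0.208, -0.978, -0.001], [-0.01, -0.001, -1.0]]
force: [-1.1, -0.5, -1.1]
finger_gap: 0.082
gripper_force: 0.0
```

Run:
```python
from h import *
plan((.653,.127,.01,11.9,10,.035))
```

```text
t 22.05 p [0.6487 0.127  0.0558] th 11.98 gap 0.082 F [-1.1 -0.5 -1.1]
[{"translation": [0.002, 0.0, 0.023], "spin": 0.0, "claw": 10},{"translation": [0.002, 0.001, 0.023], "spin": 0.1, "claw": 10}]
```

>>> apply_moves(
  commands=[
    {"translation": [0.001, 0, 0.02], "spin": 0, "claw": 10},
    {"translation": [0.001, 0, 0.02], "spin": 0, "claw": 10},
    {"translation": [0, 0, 0.008], "spin": 0, "claw": 10},
    {"translation": [0, 0, 0], "spin": 0, "claw": 10},
    {"translation": [0, 0, 0], "spin": 0, "claw": 10},
  ],
)

```text
t: 22.55
tcp_pos: [0.6562, 0.1268, 0.0147]
tcp_rot: [[0.979, 0.206, 0.001], [0.206, -0.979, 0.0], [0.001, 0.0, -1.0]]
force: [0.7, 0.7, -0.2]
finger_gap: 0.0822
gripper_force: 0.0
```

>>> apply_moves(
  commands=[
    {"translation": [-0.002, 0, 0.006], "spin": 0, "claw": 10},
    {"translation": [0, 0, 0.006], "spin": 0, "claw": 10},
    {"translation": [0, 0, 0.0], "spin": 0, "claw": 10},
    {"translation": [0, 0, 0], "spin": 0, "claw": 10},
  ],
)

```text
t: 22.95
tcp_pos: [0.6534, 0.126, 0.0011]
tcp_rot: [[0.979, 0.205, -0.001], [0.205, -0.979, -0.0], [-0.001, -0.0, -1.0]]
force: [0.1, -0.4, -0.2]
finger_gap: 0.082
gripper_force: 0.0
```

>>> apply_moves(
  commands=[
    {"translation": [0, 0, 0.003], "spin": 0, "claw": 10},
    {"translation": [0, 0, 0], "spin": 0, "claw": 10},
    {"translation": [0, 0, 0], "spin": 0, "claw": 10},
  ],
)

```text
t: 23.25
tcp_pos: [0.6536, 0.1261, -0.0018]
tcp_rot: [[0.979, 0.205, -0.0], [0.205, -0.979, -0.0], [-0.0, -0.0, -1.0]]
force: [0.1, -0.6, -0.5]
finger_gap: 0.0822
gripper_force: 0.0
```

>>> apply_moves(
  commands=[
    {"translation": [0, 0, 0], "spin": 0, "claw": 60},
    {"translation": [0, 0, 0], "spin": 0, "claw": 80},
    {"translation": [0, 0, 0], "spin": 0, "claw": 100},
    {"translation": [0, 0, 0], "spin": 0, "claw": 100},
  ],
)

```text
t: 23.65
tcp_pos: [0.654, 0.1262, -0.0013]
tcp_rot: [[0.979, 0.205, 0.001], [0.205, -0.979, 0.0], [0.001, 0.0, -1.0]]
force: [0.8, 0.1, 2.0]
finger_gap: 0.0651
gripper_force: 39.9
```

>>> apply_moves(
  commands=[
    {"translation": [0, 0, -0.03], "spin": 0, "claw": 110},
    {"translation": [0, 0, -0.03], "spin": 0, "claw": 110},
    {"translation": [0, 0, 0], "spin": 0, "claw": 110},
    {"translation": [0, 0, 0], "spin": 0, "claw": 110},
  ],
)

```text
t: 24.05
tcp_pos: [0.6542, 0.1262, 0.0591]
tcp_rot: [[0.979, 0.205, 0.002], [0.205, -0.979, 0.0], [0.002, 0.0, -1.0]]
force: [0.8, -0.5, -0.2]
finger_gap: 0.0648
gripper_force: 39.7
```

Run:
```python
from h import *
plan((.5285,.352,.06,-4.5,110,.035))
```

```text
t 24.05 p [0.6542 0.1262 0.0591] th 11.84 gap 0.0648 F [ 0.8 -0.5 -0.2]
[{"translation": [-0.01, -0.031, 0.0], "spin": 2.0, "claw": 110},{"translation": [-0.01, -0.03, 0.0], "spin": 2.1, "claw": 110},{"translation": [-0.012, -0.03, 0.0], "spin": 2.0, "claw": 110},{"translation": [-0.013, -0.03, 0.0], "spin": 2.1, "claw": 110},{"translation": [-0.014, -0.029, -0.001], "spin": 2.0, "claw": 110},{"translation": [-0.015, -0.029, 0.0], "spin": 2.1, "claw": 110},{"translation": [-0.016, -0.028, 0.0], "spin": 2.0, "claw": 110},{"translation": [-0.016, -0.028, 0.0], "spin": 2.0, "claw": 110}]
```

>>> apply_moves(
  commands=[
    {"translation": [-0.01, -0.031, 0.0], "spin": 2.0, "claw": 110},
    {"translation": [-0.01, -0.03, 0.0], "spin": 2.1, "claw": 110},
    {"translation": [-0.012, -0.03, 0.0], "spin": 2.0, "claw": 110},
    {"translation": [-0.013, -0.03, 0.0], "spin": 2.1, "claw": 110},
    {"translation": [-0.014, -0.029, 0], "spin": 2.0, "claw": 110},
    {"translation": [-0.015, -0.029, 0.0], "spin": 2.1, "claw": 110},
    {"translation": [-0.016, -0.028, 0.0], "spin": 2.0, "claw": 110},
    {"translation": [-0.016, -0.028, 0.0], "spin": 2.0, "claw": 110},
  ],
)

```text
t: 24.85
tcp_pos: [0.5262, 0.3526, 0.056]
tcp_rot: [[0.997, -0.079, -0.003], [-0.079, -0.997, -0.002], [-0.003, 0.002, -1.0]]
force: [1.0, 0.4, 0.3]
finger_gap: 0.0652
gripper_force: 39.7
```

>>> apply_moves(
  commands=[
    {"translation": [0, 0, 0], "spin": 0, "claw": 110},
    {"translation": [0, 0, 0], "spin": 0, "claw": 110},
    {"translation": [0, 0, 0.015], "spin": 0, "claw": 110},
    {"translation": [0, 0, 0.01], "spin": 0, "claw": 110},
    {"translation": [0, 0, 0], "spin": 0, "claw": 110},
    {"translation": [0, 0, 0], "spin": 0, "claw": 110},
  ],
)

```text
t: 25.45
tcp_pos: [0.5282, 0.3512, 0.0321]
tcp_rot: [[0.997, -0.079, -0.002], [-0.079, -0.997, -0.001], [-0.002, 0.001, -1.0]]
force: [-0.0, -0.1, -0.0]
finger_gap: 0.0651
gripper_force: 39.6
```

>>> apply_moves(
  commands=[
    {"translation": [0, 0, 0.015], "spin": 0, "claw": 110},
    {"translation": [0, 0, 0.009], "spin": 0, "claw": 110},
    {"translation": [0, 0, 0], "spin": 0, "claw": 110},
    {"translation": [0, 0, 0], "spin": 0, "claw": 110},
    {"translation": [0, 0, 0], "spin": 0, "claw": 110},
  ],
)

```text
t: 25.95
tcp_pos: [0.5287, 0.3525, 0.0096]
tcp_rot: [[0.997, -0.078, 0.001], [-0.078, -0.997, 0.0], [0.0, -0.0, -1.0]]
force: [-0.3, 0.1, -0.2]
finger_gap: 0.0649
gripper_force: 39.7
```

>>> apply_moves(
  commands=[
    {"translation": [0, 0, 0.004], "spin": 0, "claw": 110},
    {"translation": [0, 0, 0.001], "spin": 0, "claw": 110},
    {"translation": [0, 0, 0.0], "spin": 0, "claw": 110},
    {"translation": [0, 0, 0], "spin": 0, "claw": 110},
  ],
)

```text
t: 26.35
tcp_pos: [0.5285, 0.3523, 0.0043]
tcp_rot: [[0.997, -0.078, 0.0], [-0.078, -0.997, 0.0], [0.0, -0.0, -1.0]]
force: [-0.4, 0.6, -0.7]
finger_gap: 0.0648
gripper_force: 39.7
```

>>> apply_moves(
  commands=[
    {"translation": [0, 0, 0.001], "spin": 0, "claw": 110},
    {"translation": [0, 0, 0], "spin": 0, "claw": 110},
    {"translation": [0, 0, 0], "spin": 0, "claw": 15},
    {"translation": [0, 0, 0], "spin": 0, "claw": 15},
    {"translation": [0, 0, 0], "spin": 0, "claw": 15},
    {"translation": [0, 0, -0.02], "spin": 0, "claw": 15},
    {"translation": [0, 0, -0.04], "spin": 0, "claw": 15},
    {"translation": [0, 0, -0.05], "spin": 0, "claw": 15},
  ],
)

```text
t: 27.15
tcp_pos: [0.5265, 0.3513, 0.1118]
tcp_rot: [[0.997, -0.078, -0.005], [-0.078, -0.997, -0.002], [-0.005, 0.003, -1.0]]
force: [0.2, 0.7, 0.1]
finger_gap: 0.0808
gripper_force: 0.0
```

>>> apply_moves(
  commands=[
    {"translation": [-0.02, 0.03, -0.03], "spin": 0, "claw": 15},
    {"translation": [-0.02, 0.04, -0.03], "spin": 0, "claw": 15},
    {"translation": [-0.02, 0.04, -0.03], "spin": 0, "claw": 15},
    {"translation": [-0.02, 0.04, 0], "spin": 0, "claw": 15},
    {"translation": [-0.02, 0.04, 0], "spin": 0, "claw": 15},
    {"translation": [-0.02, 0.04, 0], "spin": 0, "claw": 15},
    {"translation": [0, 0.03, 0], "spin": 0, "claw": 15},
    {"translation": [0, 0, 0], "spin": 0, "claw": 15},
  ],
)

```text
t: 27.95
tcp_pos: [0.3915, 0.1054, 0.1993]
tcp_rot: [[0.997, -0.081, 0.001], [-0.081, -0.997, -0.001], [0.002, 0.001, -1.0]]
force: [0.5, 0.8, -0.1]
finger_gap: 0.0798
gripper_force: 0.0
```

Run:
```python
from h import *
t=manip.grab_frame('top'); s=manip.grab_frame('side')
z=lambda im,r0,r1,c0,c1,w,h:cv2.resize(im[r0:r1,c0:c1],(w,h),interpolation=cv2.INTER_CUBIC)
a=z(t,130,260,185,465,780,300)
b=np.hstack([z(s,275,375,300,420,360,300),z(s,140,260,230,400,420,300)])
save(np.vstack([a,b]),'final')
```

```text
(no output)
```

View pics/final.png

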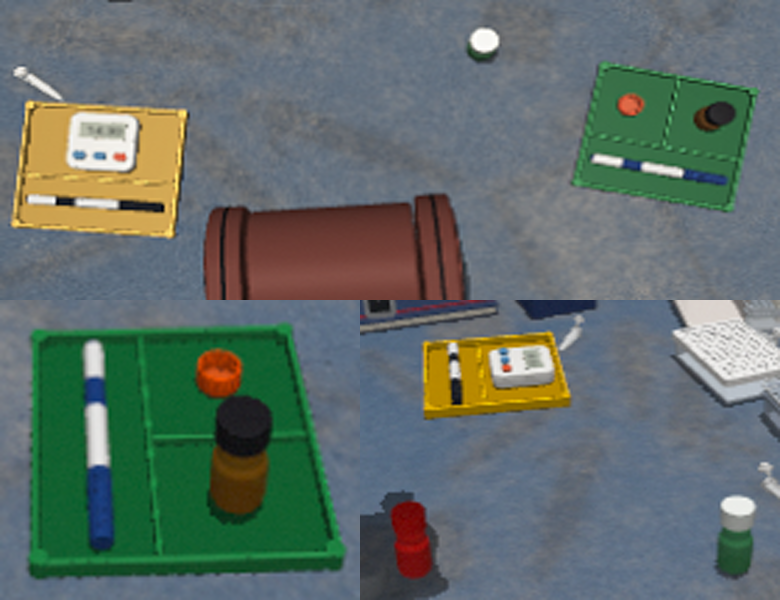

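The final picture shows every item seated in its compartment, and the red and green vials still standing in the stock. Handing in.

```bash
python3 -c "
from plant import manip
print(manip.hand_in())"
```

```text
the job is handed in; nothing more can be done
None
```

Both kits are made up as asked and handed in at about 28 s; the final pictures show every item seated in its compartment and the white-capped green vial still standing in the stock, and the hand-in returned no verdict.

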